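# Dial the code on the knife case by the hob and draw its bolt

### The job

Unlock the grey knife case beside the hob: roll its three black thumbwheels, one by one, to the code 4-2-3 (wheel 1 on four pips, wheel 2 on two, wheel 3 on three; wheel 1 is the leftmost as seen from the robot) without spoiling a neighbour you have set. Then push the steel bolt by its upright tab to the robot's right until it is fully open, and take the hand off. Press gently, as a fingertip would, and leave the things standing round about where they are.

Things in the scene. Friction and masses are not known exactly. Their poses are not given: they have to be found in the camera images.
- case: Fixed grey metal knife case, 170 (x) x 210 (y) x 60 mm high, its top face the deck; origin at the centre of its underside; at yaw 0 its x axis points away from the robot and its y axis to the robot's left. Three thumbwheels stand half-sunk in the deck at case x +22 mm, y +46 (wheel 1), 0 (wheel 2), -46 mm (wheel 3). A push of over 25 N by the robot on any part of it is rough.
- crest1 (a point): Nominal top of wheel 1's rim: case x +22, y +46, 80 mm above the table (20 above the deck), axes as the case. Fixed to the case, does not follow the wheel. The wheels are worn: each rides at a height of its own, anywhere from 6 mm below to 6 mm above its crest point; this is not measured and must be felt for.
- crest2 (a point): The same for wheel 2 (case x +22, y 0). Every wheel: black plastic, radius 36 mm, 16 mm wide, axle along case y, smooth to the touch. Pressed down, it gives way on a spring of 5 N/mm for 3 mm (15 N) and then stands hard on its stop.
- crest3 (a point): The same for wheel 3 (case x +22, y -46). Every wheel needs about 3 N along its rim to roll and rubs on a finger with a friction coefficient somewhere around 1, so press it by some 5 to 12 N while the finger drags across its crest along case x; it stays where it is left.
- wheel1 (a joint): Turn of wheel 1 in rad, -0.95 to 0.95 (stops); grows as its top moves to case +x, away from the robot. A white line across the rim shows the number: beside the slot a row of marks has 1 pip (nearest the robot) to 5 pips (farthest). Number n is at (n - 3) x 0.4, so 4 = +0.4. The bolt surely passes within 0.15 of the code.
- wheel2 (a joint): The same for wheel 2 (its code number 2 is at -0.4).
- wheel3 (a joint): The same for wheel 3 (its code number 3 is at 0).
- bolt (a joint): Travel of the bolt in m: 0 locked, 0.022 fully open (hard stop); grows toward the case's -y (the robot's right). Slides with about 3 N of friction; while any wheel is off its code an inner gate stops it after about 3 mm.
- tab (a point): Top centre of the bolt's upright steel tab (12 mm in x, 16 mm in y, 28 mm tall above the bolt bar, its top 34.5 mm above the deck), at case x -56, y +12 mm when locked; moves with the bolt. The bar is 14 mm wide and 6 mm high and runs along y, 160 mm long; guides (10 mm high) stand over it at case y -85 and +60, a keeper (12 mm high) at +94 mm.
- salt: White open salt bowl, 64 mm across, 42 mm high, standing beside the case; leave it. Origin: centre of underside.
- timer: White domed kitchen timer, 60 mm across, 58 mm high, standing near the case; leave it. Origin: centre of underside.
- mill: Dark wooden pepper mill, 52 mm across, 138 mm tall; leave it. Origin: centre of underside.
- kettle: Gooseneck steel kettle on the wooden cutting board, 140 mm across, 130 mm tall; leave it. Origin: centre of underside.
- gourd: Mustard-yellow lidded ceramic gourd on the board, 92 mm across, 110 mm tall; leave it. Origin: centre of underside.
- jar: Glass jar with clip lid on the board, 84 mm across, 128 mm tall; leave it. Origin: centre of underside.
- dispenser: Slim white plastic push dispenser on the board, 48 mm across, 158 mm tall; leave it. Origin: centre of underside.

How it is judged:
By the outcome, as a careful person would: the job done as asked, in the order asked, and still so for the second after the job is handed in, with the robot touching nothing.
It also fails if it takes over 70 s, if anything falls off the work surface, if the arm or the gripper's body presses on something with over 40 N, if the wrist force passes 120 N, or if a joint passes its speed limit or range.

### The arm

A 6-joint arm with a two-finger parallel gripper is mounted at the origin on the work surface. World frame = base frame: x ahead of the robot, y to its left, z up, the work surface at z = 0. Lengths are in m, angles in degrees, forces in N, time in s.
With the tool pointing down it reaches from about 0.35 to 0.875 m from the base axis. Payload 4.2 kg.
Tool frame: the origin (TCP) lies midway between the tips of the shut fingers; the grasp point (between the pads) lies 19 mm behind it (r.pinch_z is the distance from the TCP to the grasp point, in m); z points along the fingers, y is the line along which they close (so a half turn about z gives the same grasp; the last joint's range is limited). The gripper opens to 87 mm and grips with 3 to 60 N. Pads are 19 mm wide; open, the fingers measure 117 mm over their backs; the gripper's body (75 mm by 190 mm) begins 51 mm behind the grasp point.
Start: joints at [81.738, 22.042, 0.453, 0, -68.411, -14.817], TCP at [0.245, 0.575, 0.223] pointing down, gripper open.
Joint ranges: [-179.83, 179.83], [-69.29, 118.12], [-61.27, 80.66], [-181.25, 117.63], [-171.15, -9.14], [-177.46, 177.46]. Speed limits (degrees/s): [159.86, 159.86, 180, 180, 180, 180].

### API

Orientations are given as a 3x3 rotation matrix whose columns are the frame's x, y, z axes.
In Python, from station import r, imaging, models gives the robot as it stands. The module is installed in compiled form; this text tells all that it offers.
- The arm moves only by the tool apply_moves, never from a script. Its argument "moves" is a list of rows, each a list of 2 entries, a list of its own where there are three numbers: the shift along the tool's x, y, z in m, then the turn about the tool's z in degrees. A call has 1 to 5 rows; each row shifts and turns the commanded pose from where the row before left it, along the tool's axes as they then stand; what a row does not reach is not made up. A row lasts 1/12 s, in which the tool goes at most 41.7 mm and 7.16 degrees, less where a joint would pass 70% of its speed; a pose out of reach is approached as far as the arm can. A call is refused whole if a number of a shift passes 0.0417 or a number of a turn 7.16, either way. A call with a gripper value outside its range is refused whole. "hand" is the finger opening in m, from 0 to 0.087, set as the call begins (left out, the last holds). The fingers move at their own pace and stop on an object; the grip force is fixed at half the most. Time passes only in rows, so rows that do not move let the fingers close. It gives the time, the measured TCP pose, the force, the opening and the grip force at its end, in the units of the state.
- r.sense(): the state, without advancing time (a new reading comes with each control period).
- imaging.capture(name): name is "side" or "top" or "wrist"; returns a dict with "frame" (384x512x3 uint8, blue, green, red), "intrinsics" (3x3 intrinsics, pixels), "dist" ([k1, k2, p1, p2, k3] as OpenCV has them; the pictures are not rectified), "eye" and "orientation" of the camera in the world. Camera axes: x right, y down, z forward; pixel columns grow to the right and rows downward; lengths in m; the calibration is good to about 2 mm. A picture is of the moment at which its call begins. There is no depth.
- r.finish_job(): hands the job in; it is judged then, once.
Trained networks look in a picture, given as the dict that the camera call returned (one of the last four; its "shot" number tells which), for a name from the list of things; names that differ only in an ending like _2 or _b are one class to them, and where a whole thing is asked for, a point or a joint stands for the part that bears it (a point fixed in the world has none). Each returns a list of dicts, best first, with "confidence" (0 to 1); they miss things now and then, are a little off and sometimes report something else, mostly with a low value. They report only what shows in the picture. A call takes as long as a camera call.
- models.cut_out(picture, target): "region" (384x512 bool, what is visible of it) and "extent" ([left, top, width, height] as shares, 0 to 1, of the picture: columns of its width, rows of its height, round what is visible of it).
- models.place_of(picture, target): "at" ([column, row] as shares, 0 to 1, of the picture: columns of its width, rows of its height: a listed point, or the origin of a listed thing).
The state is a dict: "time_s": time; "joints": joint angles; "joint_velocities": joint speeds; "effort": joint torques, N m; "tcp_pos": TCP position; "ee_rot": TCP orientation; "wrist_force": force on the tool from outside, world axes, zero at the start; "moment": the same for the moment, N m; "gripper_width": opening from 0.0 (shut) to 1.0 (fully open); "gripper_force": force on a finger pad.
Only numpy, scipy, OpenCV 4.12 (cv2) and the standard library are available. Lean on these libraries where they do the work, as an engineer would, in place of code of your own. Each camera call takes 0.05 s, during which the arm holds its last target. There are 200 camera calls.

## Working session

There is one attempt and no reset: what is moved stays moved. The work goes in short steps, Python scripts to look and compute and a tool call to move; the robot and the scene stay as the last step left them, time stands still between calls to the robot, and variables do not carry over. Pictures are saved under pics/ and viewed, at most 10 in all, crops included, and the job is handed in when it is done.

Besides the shell and the picture viewer there is one more tool, called after "Call:" by a JSON object that holds its "name" and its "arguments". apply_moves: Moves the arm, as the interface text tells. Its arguments: {"type":"object","properties":{"moves":{"type":"array"},"hand":{"type":"number"}},"required":["moves"]}

```bash
mkdir -p pics; cat > h.py <<'E'
import numpy as np, cv2
from station import r, imaging, models
def pix2ray(p,uv):
    n=cv2.undistortPoints(np.array([[uv]],float),np.array(p["intrinsics"]),np.array(p["dist"]))[0,0]
    R=np.array(p["orientation"]); d=R@np.array([n[0],n[1],1]); return np.array(p["eye"]),d/np.linalg.norm(d)
def at_z(p,uv,z):
    e,d=pix2ray(p,uv); return e+d*(z-e[2])/d[2]
def proj(p,X):
    R=np.array(p["orientation"]); rv=cv2.Rodrigues(R.T)[0]; t=-R.T@np.array(p["eye"])
    return cv2.projectPoints(np.array(X,float).reshape(-1,3),rv,t,np.array(p["intrinsics"]),np.array(p["dist"]))[0][:,0]
E
python3 - <<'E'
from h import *
s=r.sense(); print(s['tcp_pos'],np.round(s['ee_rot'],3).tolist(),s['wrist_force'],s['time_s'])
H=dict(case=0,crest1=.08,crest2=.08,crest3=.08,tab=.0945,salt=0,timer=0,mill=0)
ims=[]
for c in("side","top","wrist"):
    p=imaging.capture(c); ims.append(p["frame"]); print(c,np.round(p['eye'],3))
    cv2.imwrite(f"pics/{c}0.png",p["frame"])
    for n,z in H.items():
        for q in models.place_of(p,n)[:1]:
            uv=np.array(q["at"])*[512,384]; print(n,round(q["confidence"],2),uv.round(1),at_z(p,uv,z).round(4))
cv2.imwrite("pics/a.png",np.vstack([ims[0],ims[1]])[:, :] if 0 else cv2.resize(np.hstack(ims[:2]),(800,300)))
E
```

```text
[0.24474963 0.57442684 0.22144468] [[0.92, -0.392, -0.001], [-0.392, -0.92, -0.002], [0.0, 0.002, -1.0]] [ 0.43881112 -0.50547426  0.0123802 ] 0.0
side [ 0.336 -0.796  0.791]
case 0.86 [240.  205.7] [ 0.5551 -0.0696  0.    ]
crest1 0.94 [252.6 196.7] [ 0.5764 -0.1214  0.08  ]
crest2 0.94 [252.6 196.7] [ 0.5764 -0.1214  0.08  ]
crest3 0.94 [252.6 196.7] [ 0.5764 -0.1214  0.08  ]
tab 0.55 [220.1 186.6] [ 0.4989 -0.0682  0.0945]
salt 0.73 [225.6 167.7] [0.5632 0.1139 0.    ]
timer 0.75 [283.8 196.3] [ 0.695  -0.0751  0.    ]
mill 0.7 [229.6 329.5] [ 0.4139 -0.4307  0.    ]
top [ 0.301 -0.062  1.474]
case 0.57 [265.  202.8] [ 0.5634 -0.0787  0.    ]
crest1 0.96 [264.3 191.8] [ 0.5834 -0.0747  0.08  ]
crest2 0.96 [264.3 191.8] [ 0.5834 -0.0747  0.08  ]
crest3 0.96 [264.3 191.8] [ 0.5834 -0.0747  0.08  ]
tab 0.72 [259.8 216.4] [ 0.5045 -0.0631  0.0945]
salt 0.85 [210.8 199.7] [0.5682 0.0974 0.    ]
timer 0.68 [265.  160.5] [ 0.7052 -0.0749  0.    ]
mill 0.72 [145.7 183.3] [ 0.6163  0.3131 -0.    ]
wrist [0.307 0.549 0.385]
```

```bash
python3 - <<'E'
from h import *
for c in ("side","top"):
    p=imaging.capture(c)
    for n in("crest1","case"):
        for q in models.place_of(p,n): print(c,n,round(q["confidence"],2),(np.array(q["at"])*[512,384]).round(1),at_z(p,np.array(q["at"])*[512,384],.08 if n!='case' else 0).round(4))
    for q in models.cut_out(p,"case")[:1]:
        m=q["region"].astype(np.uint8); k=max(cv2.findContours(m,0,2)[0],key=cv2.contourArea); print(cv2.minAreaRect(k),q["extent"])
a=cv2.imread("pics/side0.png");b=cv2.imread("pics/top0.png")
A=cv2.resize(a[120:270,150:350],(800,600),interpolation=cv2.INTER_CUBIC)
B=cv2.resize(b[130:250,190:350],(800,600),interpolation=cv2.INTER_CUBIC)
cv2.imwrite("pics/s1.png",A);cv2.imwrite("pics/t1.png",B)
E
```

```text
side crest1 0.89 [244.2 175.2] [ 0.5826 -0.0286  0.08  ]
side crest1 0.62 [253.8 194.6] [ 0.5822 -0.1148  0.08  ]
side crest1 0.57 [249.6 184.1] [ 0.5851 -0.0703  0.08  ]
side case 0.62 [245.3 207.3] [ 0.568  -0.0809  0.    ]
((243.70892333984375, 197.868408203125), (74.16649627685547, 63.66867446899414), 64.1336441040039) [0.3957, 0.4234, 0.1566, 0.2078]
top crest1 0.96 [249.6 194.7] [ 0.573  -0.0298  0.08  ]
top crest1 0.9 [262.1 191.4] [ 0.5845 -0.0679  0.08  ]
top crest1 0.58 [279.6 191.6] [ 0.5854 -0.1218  0.08  ]
top case 0.86 [264.1 205.7] [ 0.5537 -0.076   0.    ]
((264.47747802734375, 201.91192626953125), (55.15305709838867, 67.75997924804688), 86.93350982666016) [0.4568, 0.4505, 0.1301, 0.1552]
```

View pics/s1.png

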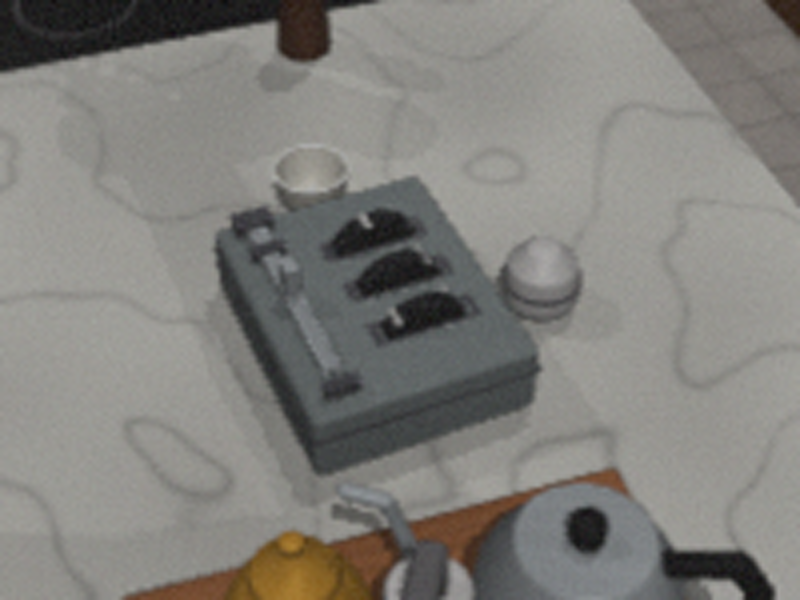

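View pics/t1.png

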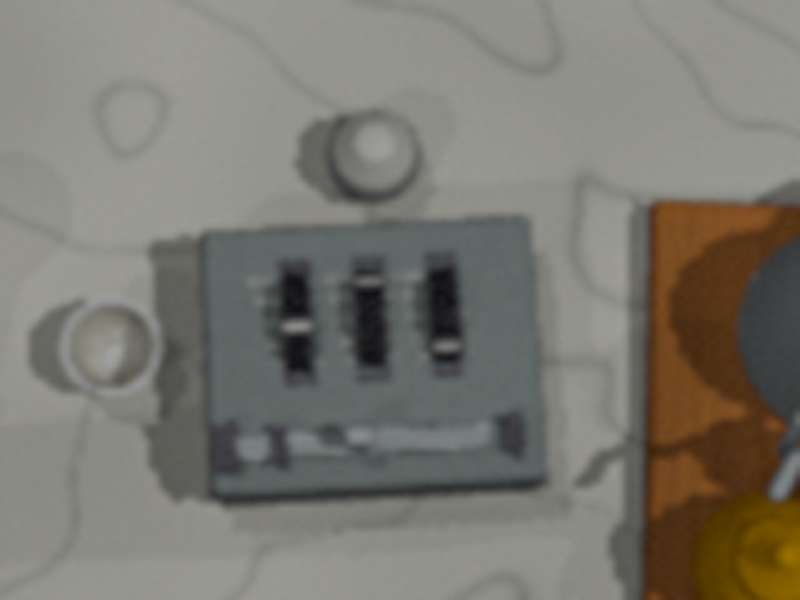

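View pics/a.png

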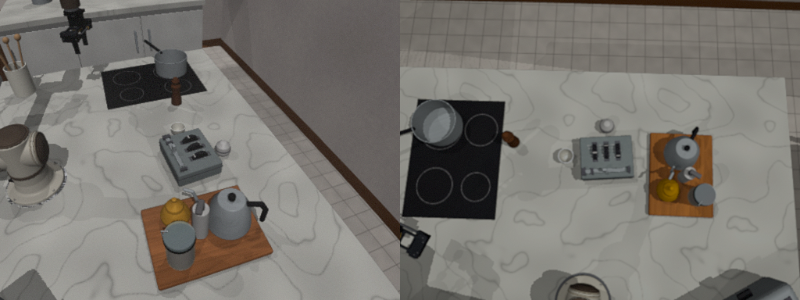

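The pictures show the grey case with its wheels' white lines: wheel 1 near mid (~3), wheel 2 far (~4.5), wheel 3 near (~1.5). The tab and guides lie near the robot, the salt bowl is at the left, the timer beyond, and the board at the right. I'll now fit the case pose from its deck corners and get ready to move.

```bash
cat >> h.py <<'E'
def case2w(pose,X):
    x,y,c=pose; X=np.array(X,float).reshape(-1,3); R=np.array([[np.cos(c),-np.sin(c),0],[np.sin(c),np.cos(c),0],[0,0,1]])
    return X@R.T+[x,y,0]
E
python3 - <<'E'
from h import *
from scipy.optimize import least_squares
t=imaging.capture("top"); s=imaging.capture("side")
D=[[.085,.105,.06],[.085,-.105,.06],[-.085,-.105,.06],[-.085,.105,.06]]
tu=np.array([[205,233],[528,219],[545,480],[214,492]])/5+[190,130]
su=np.array([[414,180],[537,362],[317,437],[218,234]])/4+[150,120]
f=lambda q:np.r_[(proj(t,case2w(q,D))-tu).ravel(),(proj(s,case2w(q,D))-su).ravel()]
o=least_squares(f,[.56,-.075,.03]); print(o.x,np.degrees(o.x[2]),f(o.x).round(1))
for i in(0,1):
  g=lambda q:f(q)[8*i:8*i+8]; oo=least_squares(g,o.x); print(oo.x,g(oo.x).round(1))
print(case2w(o.x,[[.022,.046,.08],[.022,0,.08],[.022,-.046,.08],[-.056,.012,.0945]]).round(4))
E
```

```text
[ 0.55957619 -0.07910743  0.0763998 ] 4.377386164832919 [-0.3 -1.   1.7 -1.2  1.8  0.2 -0.1  1.   1.  -0.8  1.1 -1.4 -1.8 -1.4
 -1.9 -0. ]
[ 0.55880456 -0.07667862  0.07291247] [-0.9 -0.9  1.1 -0.9  0.9  0.6 -1.   1.1]
[ 0.55966017 -0.0827716   0.07952067] [ 1.3 -0.1  1.7 -0.6 -1.2 -0.4 -1.7  0.8]
[[ 0.578  -0.0316  0.08  ]
 [ 0.5815 -0.0774  0.08  ]
 [ 0.585  -0.1233  0.08  ]
 [ 0.5028 -0.0714  0.0945]]
```

Call:
{"name": "apply_moves", "arguments": {"moves": [[[0, 0, -0.01], 7], [[0, 0, -0.01], 7], [[0, 0, -0.01], 7], [[0, 0, 0], 7], [[0, 0, 0], 7]], "hand": 0}}

```text
time_s: 2.27
tcp_pos: [0.2451, 0.5754, 0.2535]
ee_rot: [[0.524, -0.852, 0.0], [-0.852, -0.524, 0.002], [-0.001, -0.001, -1.0]]
wrist_force: [-0.2, 0.2, -0.0]
gripper_width: 0.709
gripper_force: 0.0
```

Call:
{"name": "apply_moves", "arguments": {"moves": [[[0, 0, 0], 7], [[0, 0, 0], 7], [[0, 0, 0], 7], [[0, 0, 0], 6.6], [[0, 0, 0], 0]]}}

```text
time_s: 2.68
tcp_pos: [0.2449, 0.5749, 0.2525]
ee_rot: [[0.073, -0.997, -0.0], [-0.997, -0.073, -0.0], [0.0, 0.0, -1.0]]
wrist_force: [0.9, 0.5, 0.1]
gripper_width: 0.323
gripper_force: 0.0
```

Call:
{"name": "apply_moves", "arguments": {"moves": [[[0.035, -0.015, 0], 0], [[0.035, -0.02, 0], 0], [[0.035, -0.02, 0], 0], [[0.035, -0.02, 0], 0], [[0.035, -0.02, 0], 0]]}}

```text
time_s: 3.1
tcp_pos: [0.3535, 0.406, 0.2528]
ee_rot: [[0.08, -0.997, 0.0], [-0.997, -0.08, 0.0], [-0.0, -0.0, -1.0]]
wrist_force: [0.5, 0.1, -0.6]
gripper_width: 0.022
gripper_force: 0.0
```

Call:
{"name": "apply_moves", "arguments": {"moves": [[[0.035, -0.02, 0], 0], [[0.035, -0.02, 0], 0], [[0.035, -0.02, 0], 0], [[0.035, -0.02, 0], 0], [[0.035, -0.02, 0], 0]]}}

```text
time_s: 3.52
tcp_pos: [0.4665, 0.2389, 0.253]
ee_rot: [[0.079, -0.997, 0.001], [-0.997, -0.079, 0.001], [-0.001, -0.001, -1.0]]
wrist_force: [0.6, 1.2, -0.0]
gripper_width: 0.004
gripper_force: 0.0
```

Call:
{"name": "apply_moves", "arguments": {"moves": [[[0.032, -0.004, 0], 0], [[0.032, -0.004, 0], 0], [[0.032, -0.004, 0], 0], [[0.032, -0.004, 0], 0], [[0.032, -0.004, 0], 0]]}}

```text
time_s: 3.93
tcp_pos: [0.4979, 0.081, 0.2528]
ee_rot: [[0.079, -0.997, 0.001], [-0.997, -0.079, 0.0], [-0.0, -0.001, -1.0]]
wrist_force: [0.6, 0.8, -0.2]
gripper_width: 0.006
gripper_force: 0.0
```

Call:
{"name": "apply_moves", "arguments": {"moves": [[[0.032, -0.004, 0], 0], [[0.032, -0.004, 0], 0], [[0.032, -0.004, 0], 0], [[0.032, -0.004, 0], 0], [[0.03, -0.004, 0], 0]]}}

```text
time_s: 4.35
tcp_pos: [0.5297, -0.0752, 0.2528]
ee_rot: [[0.079, -0.997, 0.0], [-0.997, -0.079, -0.0], [0.0, -0.0, -1.0]]
wrist_force: [0.4, -0.5, 0.4]
gripper_width: 0.007
gripper_force: 0.0
```

```bash
python3 - <<'E'
from h import *
p=imaging.capture("wrist"); print(r.sense()['tcp_pos'],p['eye'],np.round(p['orientation'],3))
cv2.imwrite("pics/w1.png",cv2.resize(p["frame"],(800,600),interpolation=cv2.INTER_CUBIC))
for n,z in dict(crest1=.08,tab=.0945,case=0).items():
    for q in models.place_of(p,n): uv=np.array(q["at"])*[512,384]; print(n,round(q["confidence"],2),uv.round(1),at_z(p,uv,z).round(4))
E
```

```text
[ 0.53045011 -0.07880648  0.25258238] [ 0.53549311 -0.14133834  0.41529567] [[-0.997 -0.076 -0.02 ]
 [-0.078  0.966  0.245]
 [ 0.001  0.246 -0.969]]
crest1 0.97 [208.5 131.2] [ 0.5855 -0.1198  0.08  ]
crest1 0.71 [209.7 215.9] [ 0.5803 -0.0248  0.08  ]
crest1 0.58 [206.6 175.1] [ 0.5857 -0.0719  0.08  ]
tab 0.8 [280.2 187.1] [ 0.5047 -0.0681  0.0945]
case 0.74 [234.9 167.6] [ 0.5597 -0.0687  0.    ]
case 0.61 [205.9 175.8] [ 0.5986 -0.0543  0.    ]
```

View pics/w1.png

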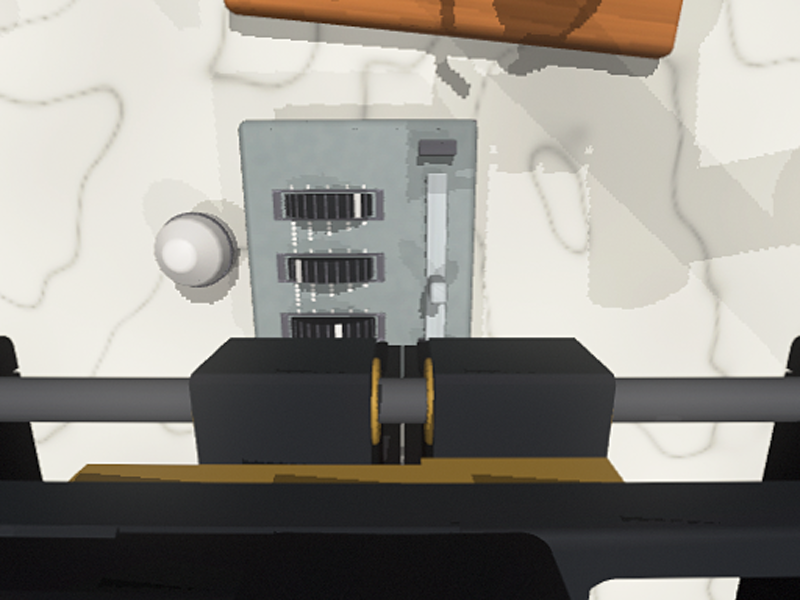

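The wrist view shows the deck's right corners at (240,122) and (477,121). The white lines are at (357,205) for wheel 3, (299,268) for wheel 2 and (338,330) for wheel 1, and the tab is at (438,290).

```bash
cat >> h.py <<'E'
def wang(p,pose,y,uv,dz=0):
    from scipy.optimize import least_squares
    th=np.linspace(-1,1,401); X=case2w(pose,np.c_[.022+.036*np.sin(th),0*th+y,.044+dz+.036*np.cos(th)])
    P=proj(p,X); d=case2w(pose,[[.03,y,.08],[.02,y,.08]]); a=proj(p,d); a=a[0]-a[1]; a/=np.linalg.norm(a)
    return th[np.argmin(abs((P-uv)@a))]
E
python3 - <<'E'
from h import *
from scipy.optimize import least_squares
p=imaging.capture("wrist")
f=lambda q:np.r_[(proj(p,case2w(q,[[.085,-.105,.06],[-.085,-.105,.06]]))-np.array([[240,122],[477,121]])/1.5625).ravel(),
  (proj(p,case2w(q,[[.085,.06,.06]]))[0]-[257/1.5625,0])[0]*0, (proj(p,case2w(q,[[-.056,.012,.0945]]))[0]-[438/1.5625,284/1.5625])]
o=least_squares(f,[.56,-.077,.075]); q=o.x; print(q,f(q).round(1))
print("left/right edge px", (proj(p,case2w(q,[[.085,.02,.06],[.085,.05,.06],[-.085,.02,.06],[-.085,.05,.06]]))*1.5625).round())
print(case2w(q,[[.022,.046,.08],[.022,0,.08],[.022,-.046,.08],[-.056,.012,.0945]]).round(4))
print((proj(p,case2w(q,[[.022,.046,.08],[.022,0,.08],[.022,-.046,.08],[-.056,.012,.0945]]))*1.5625).round())
for y,uv in((.046,(338,330)),(0,(299,268)),(-.046,(357,205))): print([wang(p,q,y,np.array(uv)/1.5625,dz) for dz in(-.006,0,.006)])
E
```

```text
[ 0.55951741 -0.07423839  0.08701418] [-3.3 -1.6  1.7 -3.1 -0.   1.6  5.3]
left/right edge px [[250. 294.]
 [254. 332.]
 [475. 292.]
 [474. 330.]]
[[ 0.5774 -0.0265  0.08  ]
 [ 0.5814 -0.0723  0.08  ]
 [ 0.5854 -0.1182  0.08  ]
 [ 0.5027 -0.0672  0.0945]]
[[331. 334.]
 [328. 272.]
 [325. 206.]
 [440. 292.]]
[np.float64(-0.10999999999999999), np.float64(-0.13), np.float64(-0.15500000000000003)]
[np.float64(0.7250000000000001), np.float64(0.6699999999999999), np.float64(0.6200000000000001)]
[np.float64(-0.61), np.float64(-0.63), np.float64(-0.645)]
```

Call:
{"name": "apply_moves", "arguments": {"moves": [[[-0.012, -0.011, 0.03], 0], [[-0.012, -0.011, 0.03], 0], [[-0.012, -0.01, 0.03], 0], [[-0.012, -0.01, 0.03], 0], [[0, 0, 0.028], 0]]}}

```text
time_s: 5.02
tcp_pos: [0.5693, -0.0192, 0.1034]
ee_rot: [[0.081, -0.997, 0.002], [-0.997, -0.081, 0.0], [-0.0, -0.002, -1.0]]
wrist_force: [0.8, 0.1, 0.2]
gripper_width: 0.002
gripper_force: 0.0
```

Call:
{"name": "apply_moves", "arguments": {"moves": [[[0, 0, 0], 0], [[0, 0, 0.004], 0], [[0, 0, 0.004], 0], [[0, 0, 0], 0], [[0, 0, 0], 0]]}}

```text
time_s: 5.43
tcp_pos: [0.5687, -0.0223, 0.0983]
ee_rot: [[0.076, -0.997, 0.003], [-0.997, -0.076, 0.001], [-0.0, -0.003, -1.0]]
wrist_force: [0.5, 0.2, -0.3]
gripper_width: 0.006
gripper_force: 0.0
```

```bash
python3 - <<'E'
from h import *
p=imaging.capture("wrist"); s=r.sense(); print(s['tcp_pos'],s['wrist_force'])
cv2.imwrite("pics/w2.png",cv2.resize(p["frame"],(800,600),interpolation=cv2.INTER_CUBIC))
E
```

```text
[ 0.56867874 -0.0223995   0.09825059] [-0.30277865 -0.43040965 -0.56380946]
```

View pics/w2.png

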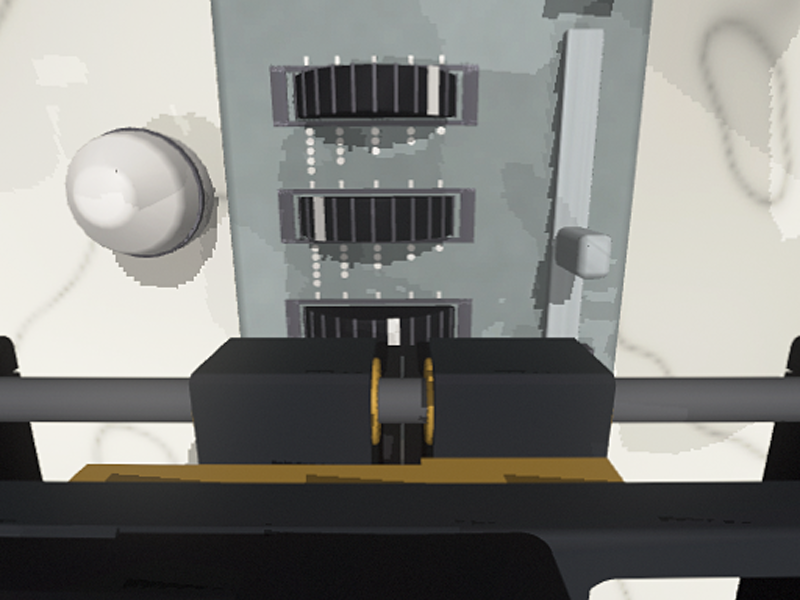

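The view shows the wheels with pips and ticks; the lines are at (434,90), (319,215) and (394,330). The hand is over wheel 1, so I'll feel downward.

Call:
{"name": "apply_moves", "arguments": {"moves": [[[0, 0, 0.004], 0], [[0, 0, 0.004], 0], [[0, 0, 0.002], 0], [[0, 0, 0.001], 0], [[0, 0, 0], 0]]}}

```text
time_s: 5.9
tcp_pos: [0.5676, -0.0225, 0.0851]
ee_rot: [[0.075, -0.997, -0.001], [-0.997, -0.075, -0.0], [0.0, 0.001, -1.0]]
wrist_force: [-0.1, 0.3, 0.0]
gripper_width: 0.005
gripper_force: 0.0
```

```bash
python3 - <<'E'
from h import *
p=imaging.capture("wrist")
q=[.5595,-.0745,.08]
# refine with wheel ticks/edges: compare predictions
print((proj(p,case2w(q,[[.022,.046,.08],[.022,0,.08],[.022,-.046,.08],[-.056,.012,.0945],[-.085,0,.06],[.085,0,.06]]))*1.5625).round())
print(r.sense()['wrist_force'],r.sense()['tcp_pos'])
cv2.imwrite("pics/w3raw.png",p["frame"])
E
```

```text
[[376. 350.]
 [374. 224.]
 [371.  80.]
 [614. 265.]
 [654. 218.]
 [213. 220.]]
[-0.19604799  0.38519504  0.83694879] [ 0.56779325 -0.02249284  0.08531357]
```

Call:
{"name": "apply_moves", "arguments": {"moves": [[[0, 0, 0.001], 0], [[0, 0, 0.001], 0], [[0, 0, 0], 0]]}}

```text
time_s: 6.2
tcp_pos: [0.5678, -0.0224, 0.0834]
ee_rot: [[0.075, -0.997, -0.0], [-0.997, -0.075, -0.0], [-0.0, 0.0, -1.0]]
wrist_force: [-0.1, 0.6, 1.0]
gripper_width: 0.005
gripper_force: 0.0
```

Call:
{"name": "apply_moves", "arguments": {"moves": [[[0, 0, 0.001], 0], [[0, 0, 0], 0]]}}

```text
time_s: 6.37
tcp_pos: [0.5678, -0.0224, 0.0824]
ee_rot: [[0.075, -0.997, -0.0], [-0.997, -0.075, -0.0], [-0.0, 0.0, -1.0]]
wrist_force: [-0.1, 0.0, 0.1]
gripper_width: 0.002
gripper_force: 0.0
```

Call:
{"name": "apply_moves", "arguments": {"moves": [[[0, 0, 0.001], 0], [[0, 0, 0], 0]]}}

```text
time_s: 6.53
tcp_pos: [0.568, -0.0224, 0.0815]
ee_rot: [[0.075, -0.997, 0.0], [-0.997, -0.075, -0.0], [0.0, -0.0, -1.0]]
wrist_force: [0.1, -0.7, -0.0]
gripper_width: 0.005
gripper_force: 0.2
```

Call:
{"name": "apply_moves", "arguments": {"moves": [[[0.004, 0, 0.001], 0], [[0, 0, 0], 0]]}}

```text
time_s: 6.7
tcp_pos: [0.5686, -0.0265, 0.0809]
ee_rot: [[0.075, -0.997, 0.001], [-0.997, -0.075, 0.0], [-0.0, -0.001, -1.0]]
wrist_force: [-1.0, -0.0, 2.7]
gripper_width: 0.007
gripper_force: 1.3
```

Call:
{"name": "apply_moves", "arguments": {"moves": [[[0, 0, 0.001], 0], [[0, 0, 0], 0]]}}

```text
time_s: 6.87
tcp_pos: [0.5686, -0.0265, 0.0802]
ee_rot: [[0.076, -0.997, 0.001], [-0.997, -0.076, -0.0], [0.0, -0.001, -1.0]]
wrist_force: [-0.8, 0.7, 5.8]
gripper_width: 0.003
gripper_force: 2.6
```

Call:
{"name": "apply_moves", "arguments": {"moves": [[[0, 0, 0.0007], 0], [[0, 0, 0], 0]]}}

```text
time_s: 7.03
tcp_pos: [0.5687, -0.0265, 0.0798]
ee_rot: [[0.076, -0.997, 0.001], [-0.997, -0.076, -0.0], [0.0, -0.001, -1.0]]
wrist_force: [-1.7, 1.2, 7.1]
gripper_width: 0.007
gripper_force: 3.4
```

Call:
{"name": "apply_moves", "arguments": {"moves": [[[0, -0.003, 0], 0], [[0, -0.003, 0], 0], [[0, -0.003, 0], 0], [[0, -0.003, 0], 0], [[0, 0, 0], 0]]}}

```text
time_s: 7.45
tcp_pos: [0.5807, -0.0255, 0.0802]
ee_rot: [[0.076, -0.997, 0.001], [-0.997, -0.076, -0.0], [0.0, -0.001, -1.0]]
wrist_force: [-0.9, 1.1, 8.0]
gripper_width: 0.009
gripper_force: 4.1
```

```bash
python3 - <<'E'
from h import *
p=imaging.capture("wrist"); s=r.sense(); print(s['tcp_pos'],s['wrist_force'])
a=cv2.imread("pics/w3raw.png"); b=p["frame"]
cv2.imwrite("pics/w4raw.png",b)
c=np.vstack([cv2.resize(i[:225,130:330][40:, :],(800,740)) if 0 else cv2.resize(i[150:225,130:330],(800,300),interpolation=cv2.INTER_CUBIC) for i in(a,b)])
cv2.imwrite("pics/w4.png",c)
E
```

```text
[ 0.58069736 -0.02552299  0.08017538] [-1.73419002  0.199902    7.30235225]
```

View pics/w4.png

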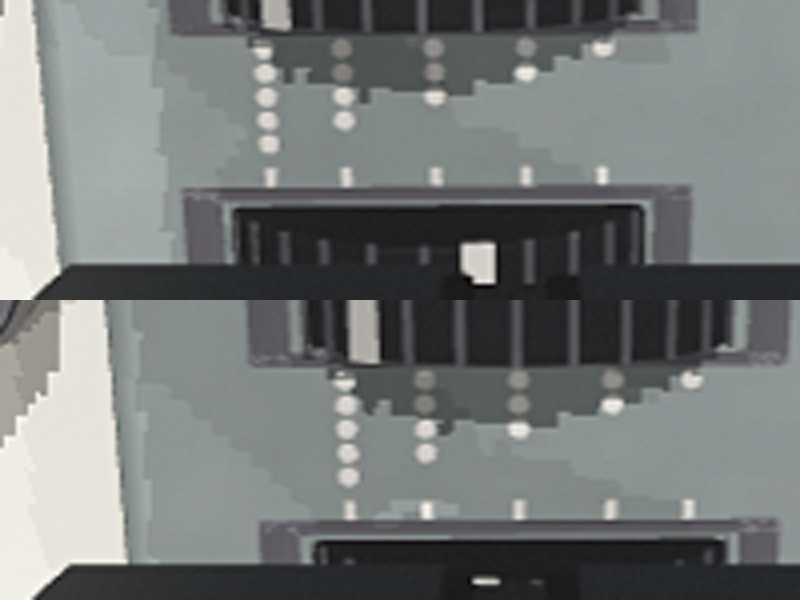

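The line moved from (478,262) to (487,580) against tick 3 at 519, so the wheel rolls with the finger and is now at about +0.15. I need roughly 8.5 mm more.

Call:
{"name": "apply_moves", "arguments": {"moves": [[[0, -0.003, 0], 0], [[0, -0.003, 0], 0], [[0, -0.0025, 0], 0], [[0, 0, 0], 0]]}}

```text
time_s: 7.83
tcp_pos: [0.5892, -0.0249, 0.0799]
ee_rot: [[0.076, -0.997, 0.001], [-0.997, -0.076, -0.0], [0.0, -0.001, -1.0]]
wrist_force: [-2.2, 0.4, 6.0]
gripper_width: 0.004
gripper_force: 3.2
```

Call:
{"name": "apply_moves", "arguments": {"moves": [[[0, 0, -0.01], 0], [[0, 0, -0.02], 0], [[0.015, 0, -0.03], 0], [[0.031, 0.006, -0.03], 0], [[0, 0, 0], 0]]}}

```text
time_s: 8.25
tcp_pos: [0.5892, -0.0729, 0.1742]
ee_rot: [[0.074, -0.997, 0.011], [-0.997, -0.074, -0.001], [0.002, -0.011, -1.0]]
wrist_force: [0.1, 0.8, 0.5]
gripper_width: 0.007
gripper_force: 0.0
```

```bash
cat >> h.py <<'E'
Q=[.5595,-.0745,.08]
def fitpose(p,tags):
    "refine Q from network crest points + report"
    out=[]
    for q in models.place_of(p,"crest1"):
        if q["confidence"]>.4: out.append((round(q["confidence"],2),(np.array(q["at"])*[512,384]*1.5625).round().tolist()))
    return out
E
python3 - <<'E'
from h import *
p=imaging.capture("wrist"); s=r.sense(); print(s['tcp_pos'],s['wrist_force'])
cv2.imwrite("pics/w5raw.png",p["frame"])
cv2.imwrite("pics/w5.png",cv2.resize(p["frame"][20:225,130:330],(585,600),interpolation=cv2.INTER_CUBIC))
E
```

```text
[ 0.58789058 -0.07150819  0.17131155] [-0.49123198  1.05505484 -0.44975239]
```

View pics/w5.png

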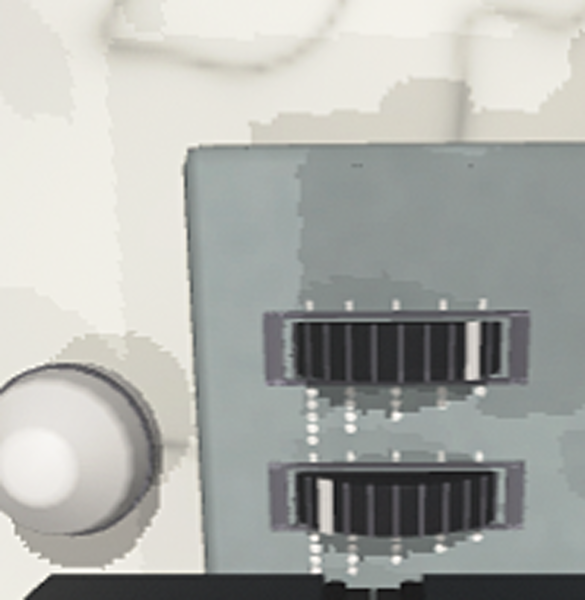

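The lines are at (473,350) for wheel 3 between pips 1 and 2, and (325,505) for wheel 2 near 5. The ticks follow 36·sin θ. I'll move aside to see wheel 1 and measure with code calibrated on the ticks.

Call:
{"name": "apply_moves", "arguments": {"moves": [[[-0.025, 0.005, -0.02], 0], [[-0.025, 0.005, -0.02], 0], [[-0.025, 0.005, -0.02], 0], [[0, 0, 0], 0], [[0, 0, 0], 0]]}}

```text
time_s: 8.72
tcp_pos: [0.5654, 0.0053, 0.228]
ee_rot: [[0.078, -0.997, 0.001], [-0.997, -0.078, 0.001], [-0.001, -0.001, -1.0]]
wrist_force: [-0.7, -1.0, -0.5]
gripper_width: 0.004
gripper_force: 0.0
```

```bash
cat >> h.py <<'E'
from scipy.ndimage import map_coordinates, gaussian_filter1d
def samp(p,X):
    g=cv2.cvtColor(p["frame"],cv2.COLOR_BGR2GRAY).astype(float); P=proj(p,X)
    return map_coordinates(g,[P[:,1],P[:,0]],order=1)
def ticks(p,wy,pose=Q):
    "x,y correction of the case from the 5 ticks of a wheel (case axes, m)"
    best=(-1e9,)
    tx=.022+.036*np.sin((np.arange(5)-2)*.4)
    for dx in np.arange(-.006,.00601,.0005):
        for dy in np.arange(-.017,-.0074,.0005):
            on=samp(p,case2w(pose,np.c_[tx+dx,0*tx+wy+dy,0*tx+.06])); off=samp(p,case2w(pose,np.r_[np.c_[tx+dx+.003,0*tx+wy+dy,0*tx+.06],np.c_[tx+dx-.003,0*tx+wy+dy,0*tx+.06]]))
            sc=on.mean()-off.mean()+.5*on.min()-.5*off.max()
            if sc>best[0]: best=(sc,dx,dy)
    return best
def wheel(p,wy,dx,dy=0,dz=0,pose=Q):
    th=np.linspace(-1,1,201); v=[]
    for k in(-.005,-.0025,0,.0025,.005):
        v.append(samp(p,case2w(pose,np.c_[.022+dx+.036*np.sin(th),0*th+wy+dy+k,.044+dz+.036*np.cos(th)])))
    m=gaussian_filter1d(np.median(v,0),3); i=m.argmax(); w=m>m[i]*.75; w=w&(abs(th-th[i])<.12)
    return round(float((th[w]).mean()),3),round(float(m[i]),0),round(float(np.median(m)),0)
def report(dzs=(0,0,0)):
    p=imaging.capture("wrist"); s=r.sense(); print(s['tcp_pos'].round(4),s['wrist_force'].round(1),s['time_s'])
    for i,wy in enumerate((.046,0,-.046)):
        t=ticks(p,wy); print(i+1,"ticks",np.round(t,4),[wheel(p,wy,t[1],t[2]+.0115,d) for d in(-.006,0,.006)])
    return p
E
python3 - <<'E'
from h import *
p=report(); cv2.imwrite("pics/w6raw.png",p["frame"])
cv2.imwrite("pics/w6.png",cv2.resize(p["frame"][20:235,130:330],(558,600),interpolation=cv2.INTER_CUBIC))
E
```

```text
[0.5649 0.0045 0.2268] [ 0.3 -0.2 -0. ] 8.7667
1 ticks [ 7.42257e+01  2.00000e-03 -1.40000e-02] [(0.405, 222.0, 56.0), (0.39, 221.0, 57.0), (0.375, 219.0, 58.0)]
2 ticks [ 9.07985e+01  2.00000e-03 -1.35000e-02] [(0.66, 200.0, 54.0), (0.635, 199.0, 53.0), (0.615, 198.0, 54.0)]
3 ticks [ 8.561e+01  2.000e-03 -1.400e-02] [(-0.675, 214.0, 50.0), (-0.665, 215.0, 51.0), (-0.655, 212.0, 52.0)]
```

View pics/w6.png

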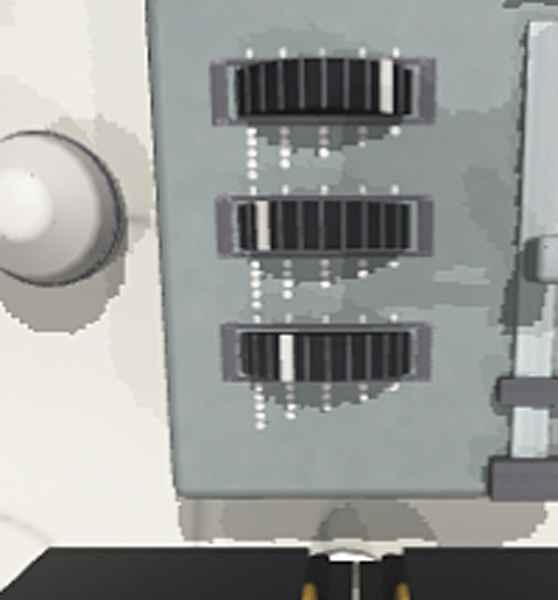

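Lines at (287,357), (263,225) and (386,85): wheel 1 reads 0.39, good. Next is wheel 2, at about +0.64: drag it towards the robot by ~37 mm in two strokes.

Call:
{"name": "apply_moves", "arguments": {"moves": [[[0.025, -0.006, 0.02], 0], [[0.025, -0.006, 0.025], 0], [[0.02, -0.005, 0.03], 0], [[0.01, -0.005, 0.03], 0], [[0, 0, 0.025], 0]]}}

```text
time_s: 9.18
tcp_pos: [0.5922, -0.0772, 0.0933]
ee_rot: [[0.071, -0.997, -0.005], [-0.997, -0.071, -0.0], [0.0, 0.005, -1.0]]
wrist_force: [0.7, 0.1, -0.3]
gripper_width: 0.007
gripper_force: 0.0
```

Call:
{"name": "apply_moves", "arguments": {"moves": [[[0, 0, 0.004], 0], [[0, 0, 0.004], 0], [[0, 0, 0], 0], [[0, 0, 0], 0]]}}

```text
time_s: 9.52
tcp_pos: [0.5945, -0.0741, 0.0908]
ee_rot: [[0.076, -0.997, 0.002], [-0.997, -0.076, -0.0], [0.0, -0.002, -1.0]]
wrist_force: [0.1, -0.9, 0.2]
gripper_width: 0.006
gripper_force: 0.0
```

Call:
{"name": "apply_moves", "arguments": {"moves": [[[0, 0, 0.002], 0], [[0, 0, 0.001], 0], [[0, 0, 0.001], 0], [[0, 0, 0], 0]]}}

```text
time_s: 9.85
tcp_pos: [0.5937, -0.074, 0.086]
ee_rot: [[0.076, -0.997, 0.001], [-0.997, -0.076, 0.0], [-0.0, -0.001, -1.0]]
wrist_force: [-0.1, -0.6, -0.5]
gripper_width: 0.009
gripper_force: 0.0
```

Call:
{"name": "apply_moves", "arguments": {"moves": [[[0, 0, 0.001], 0], [[0, 0, 0], 0]]}}

```text
time_s: 10.02
tcp_pos: [0.5936, -0.0742, 0.0846]
ee_rot: [[0.076, -0.997, 0.0], [-0.997, -0.076, 0.0], [-0.0, -0.0, -1.0]]
wrist_force: [0.0, 0.1, -0.4]
gripper_width: 0.004
gripper_force: 0.0
```

Call:
{"name": "apply_moves", "arguments": {"moves": [[[0, 0, 0.001], 0], [[0, 0, 0], 0]]}}

```text
time_s: 10.18
tcp_pos: [0.5935, -0.0742, 0.0834]
ee_rot: [[0.075, -0.997, -0.0], [-0.997, -0.075, 0.0], [-0.0, 0.0, -1.0]]
wrist_force: [0.0, 0.5, -0.8]
gripper_width: 0.005
gripper_force: 0.0
```

Call:
{"name": "apply_moves", "arguments": {"moves": [[[0, 0, 0.001], 0], [[0, 0, 0], 0]]}}

```text
time_s: 10.35
tcp_pos: [0.5935, -0.0743, 0.0823]
ee_rot: [[0.075, -0.997, -0.0], [-0.997, -0.075, 0.0], [-0.0, 0.0, -1.0]]
wrist_force: [0.0, 0.0, -0.6]
gripper_width: 0.008
gripper_force: 0.0
```

Call:
{"name": "apply_moves", "arguments": {"moves": [[[0, 0, 0.001], 0], [[0, 0, 0], 0]]}}

```text
time_s: 10.52
tcp_pos: [0.5935, -0.0743, 0.0813]
ee_rot: [[0.075, -0.997, -0.0], [-0.997, -0.075, 0.0], [-0.0, 0.0, -1.0]]
wrist_force: [0.0, 0.7, -0.2]
gripper_width: 0.006
gripper_force: 0.0
```

Call:
{"name": "apply_moves", "arguments": {"moves": [[[0, 0, 0.001], 0], [[0, 0, 0], 0]]}}

```text
time_s: 10.68
tcp_pos: [0.5935, -0.0742, 0.0803]
ee_rot: [[0.075, -0.997, -0.0], [-0.997, -0.075, 0.0], [-0.0, 0.0, -1.0]]
wrist_force: [-0.6, 0.1, 0.8]
gripper_width: 0.003
gripper_force: 0.0
```

Call:
{"name": "apply_moves", "arguments": {"moves": [[[0, 0, 0.001], 0], [[0, 0, 0], 0]]}}

```text
time_s: 10.85
tcp_pos: [0.5938, -0.0743, 0.0796]
ee_rot: [[0.075, -0.997, 0.0], [-0.997, -0.075, -0.0], [0.0, -0.0, -1.0]]
wrist_force: [-0.0, 0.3, 0.4]
gripper_width: 0.008
gripper_force: 0.5
```

Call:
{"name": "apply_moves", "arguments": {"moves": [[[0, 0, 0.001], 0], [[0, 0, 0], 0]]}}

```text
time_s: 11.02
tcp_pos: [0.5939, -0.0743, 0.0789]
ee_rot: [[0.076, -0.997, 0.001], [-0.997, -0.076, -0.0], [0.0, -0.001, -1.0]]
wrist_force: [-0.9, 0.4, 3.2]
gripper_width: -0.003
gripper_force: 1.5
```

Call:
{"name": "apply_moves", "arguments": {"moves": [[[0, 0, 0.0005], 0], [[0, 0, 0], 0]]}}

```text
time_s: 11.18
tcp_pos: [0.5939, -0.0743, 0.0786]
ee_rot: [[0.076, -0.997, 0.001], [-0.997, -0.076, -0.0], [0.0, -0.001, -1.0]]
wrist_force: [-0.7, -0.4, 5.0]
gripper_width: 0.003
gripper_force: 2.2
```

Call:
{"name": "apply_moves", "arguments": {"moves": [[[0, 0, 0.0007], 0], [[0, 0, 0], 0], [[0, 0.003, 0], 0], [[0, 0.003, 0], 0], [[0, 0, 0], 0]]}}

```text
time_s: 11.6
tcp_pos: [0.59, -0.0745, 0.0789]
ee_rot: [[0.076, -0.997, 0.006], [-0.997, -0.076, 0.0], [0.0, -0.006, -1.0]]
wrist_force: [2.7, 0.4, 4.6]
gripper_width: 0.005
gripper_force: 2.8
```

Call:
{"name": "apply_moves", "arguments": {"moves": [[[0, 0.003, 0], 0], [[0, 0.003, 0], 0], [[0, 0.003, 0], 0], [[0, 0.003, 0], 0], [[0, 0, 0], 0]]}}

```text
time_s: 12.02
tcp_pos: [0.5774, -0.0756, 0.0788]
ee_rot: [[0.076, -0.997, 0.005], [-0.997, -0.076, -0.0], [0.0, -0.005, -1.0]]
wrist_force: [2.0, -0.5, 5.7]
gripper_width: 0.003
gripper_force: 3.0
```

Call:
{"name": "apply_moves", "arguments": {"moves": [[[0, 0, -0.006], 0], [[0, 0, 0], 0], [[0, -0.01, 0], 0], [[0, -0.008, 0], 0], [[0, 0, 0], 0]]}}

```text
time_s: 12.43
tcp_pos: [0.5952, -0.0741, 0.0827]
ee_rot: [[0.076, -0.997, 0.0], [-0.997, -0.076, -0.0], [0.0, -0.0, -1.0]]
wrist_force: [0.5, -0.5, -0.2]
gripper_width: 0.001
gripper_force: 0.0
```

Call:
{"name": "apply_moves", "arguments": {"moves": [[[0, 0, 0.003], 0], [[0, 0, 0.0015], 0], [[0, 0, 0.001], 0], [[0, 0, 0.0005], 0], [[0, 0, 0], 0]]}}

```text
time_s: 12.85
tcp_pos: [0.5943, -0.0742, 0.0783]
ee_rot: [[0.076, -0.997, 0.002], [-0.997, -0.076, -0.0], [0.0, -0.002, -1.0]]
wrist_force: [-0.9, 0.6, 5.6]
gripper_width: 0.009
gripper_force: 2.6
```

Call:
{"name": "apply_moves", "arguments": {"moves": [[[0, 0.003, 0], 0], [[0, 0.003, 0], 0], [[0, 0.003, 0], 0], [[0, 0.003, 0], 0], [[0, 0, 0], 0]]}}

```text
time_s: 13.27
tcp_pos: [0.5827, -0.0751, 0.0788]
ee_rot: [[0.076, -0.997, 0.004], [-0.997, -0.076, -0.0], [0.0, -0.004, -1.0]]
wrist_force: [2.5, 1.0, 6.7]
gripper_width: 0.002
gripper_force: 3.0
```

Call:
{"name": "apply_moves", "arguments": {"moves": [[[0, 0, -0.01], 0], [[-0.015, 0, -0.03], 0], [[-0.025, 0, -0.04], 0], [[-0.03, 0, -0.04], 0], [[0, 0, 0], 0]]}}

```text
time_s: 13.68
tcp_pos: [0.5794, -0.0105, 0.1931]
ee_rot: [[0.079, -0.997, 0.01], [-0.997, -0.079, 0.001], [-0.0, -0.011, -1.0]]
wrist_force: [0.3, -0.2, 0.4]
gripper_width: 0.008
gripper_force: 0.0
```

```bash
python3 - <<'E'
from h import *
p=report()
E
```

```text
[ 0.5776 -0.0115  0.1898] [-0.9 -0.8 -0.5] 13.7333
1 ticks [ 8.79722e+01  2.00000e-03 -1.40000e-02] [(0.395, 219.0, 56.0), (0.385, 218.0, 57.0), (0.38, 217.0, 57.0)]
2 ticks [ 9.32097e+01  2.00000e-03 -1.25000e-02] [(-0.14, 217.0, 54.0), (-0.14, 217.0, 53.0), (-0.14, 216.0, 54.0)]
3 ticks [ 9.6662e+01  2.0000e-03 -1.3500e-02] [(-0.68, 215.0, 51.0), (-0.665, 214.0, 52.0), (-0.645, 213.0, 53.0)]
```

Call:
{"name": "apply_moves", "arguments": {"moves": [[[0.02, -0.002, 0.025], 0], [[0.02, -0.002, 0.03], 0], [[0.014, -0.002, 0.03], 0], [[0.01, 0, 0.015], 0], [[0, 0, 0], 0]]}}

```text
time_s: 14.15
tcp_pos: [0.5835, -0.0787, 0.0809]
ee_rot: [[0.072, -0.997, -0.012], [-0.997, -0.072, -0.001], [-0.0, 0.012, -1.0]]
wrist_force: [0.5, 0.2, 1.2]
gripper_width: 0.008
gripper_force: 0.0
```

Call:
{"name": "apply_moves", "arguments": {"moves": [[[0, 0, 0.002], 0], [[0, 0, 0], 0], [[0, 0, 0], 0]]}}

```text
time_s: 14.4
tcp_pos: [0.588, -0.0761, 0.085]
ee_rot: [[0.076, -0.997, 0.001], [-0.997, -0.076, 0.0], [-0.0, -0.001, -1.0]]
wrist_force: [-0.3, 0.1, 0.3]
gripper_width: 0.004
gripper_force: 0.0
```

Call:
{"name": "apply_moves", "arguments": {"moves": [[[0, 0, 0.002], 0], [[0, 0, 0.002], 0], [[0, 0, 0.001], 0], [[0, 0, 0], 0], [[0, 0, 0], 0]]}}

```text
time_s: 14.82
tcp_pos: [0.588, -0.0762, 0.0795]
ee_rot: [[0.076, -0.997, 0.001], [-0.997, -0.076, 0.0], [-0.0, -0.001, -1.0]]
wrist_force: [-0.7, 1.4, 1.7]
gripper_width: 0.006
gripper_force: 1.2
```

Call:
{"name": "apply_moves", "arguments": {"moves": [[[0, 0, 0.001], 0], [[0, 0, 0], 0]]}}

```text
time_s: 14.98
tcp_pos: [0.5881, -0.0764, 0.0788]
ee_rot: [[0.076, -0.997, 0.001], [-0.997, -0.076, 0.0], [-0.0, -0.001, -1.0]]
wrist_force: [-2.0, 2.1, 5.6]
gripper_width: 0.006
gripper_force: 2.9
```

Call:
{"name": "apply_moves", "arguments": {"moves": [[[0, 0, 0.001], 0], [[0, 0, 0], 0]]}}

```text
time_s: 15.15
tcp_pos: [0.5882, -0.0764, 0.0782]
ee_rot: [[0.076, -0.997, 0.001], [-0.997, -0.076, -0.0], [0.0, -0.001, -1.0]]
wrist_force: [-2.7, 2.5, 7.7]
gripper_width: 0.001
gripper_force: 4.0
```

Call:
{"name": "apply_moves", "arguments": {"moves": [[[0, 0.003, 0], 0], [[0, 0.003, 0], 0], [[0, 0.003, 0], 0], [[0, 0.0015, 0], 0], [[0, 0, 0], 0]]}}

```text
time_s: 15.57
tcp_pos: [0.5798, -0.077, 0.0788]
ee_rot: [[0.076, -0.997, 0.007], [-0.997, -0.076, 0.0], [0.0, -0.007, -1.0]]
wrist_force: [2.8, 1.3, 5.4]
gripper_width: 0.004
gripper_force: 2.9
```

Call:
{"name": "apply_moves", "arguments": {"moves": [[[0, 0, -0.01], 0], [[-0.015, 0, -0.03], 0], [[-0.025, 0, -0.03], 0], [[-0.025, 0, -0.03], 0], [[0, 0, 0], 0]]}}

```text
time_s: 15.98
tcp_pos: [0.5753, -0.0099, 0.1836]
ee_rot: [[0.079, -0.997, 0.011], [-0.997, -0.079, 0.001], [-0.0, -0.011, -1.0]]
wrist_force: [0.5, -0.7, 0.5]
gripper_width: 0.006
gripper_force: 0.0
```

```bash
python3 - <<'E'
from h import *
p=report()
E
```

```text
[ 0.5736 -0.0109  0.1807] [ 0.2 -0.6 -0.2] 16.0333
1 ticks [ 7.6581e+01  2.0000e-03 -1.3500e-02] [(0.4, 220.0, 56.0), (0.39, 219.0, 57.0), (0.38, 218.0, 57.0)]
2 ticks [ 8.71584e+01  2.00000e-03 -1.30000e-02] [(-0.38, 210.0, 52.0), (-0.38, 210.0, 53.0), (-0.37, 209.0, 53.0)]
3 ticks [ 9.31378e+01  2.00000e-03 -1.40000e-02] [(-0.675, 217.0, 52.0), (-0.665, 217.0, 53.0), (-0.65, 215.0, 54.0)]
```

Call:
{"name": "apply_moves", "arguments": {"moves": [[[0.03, 0.002, 0.01], 0], [[0.03, 0.002, 0.015], 0], [[0.025, 0.002, 0.025], 0], [[0.015, 0.001, 0.025], 0], [[0.009, 0, 0.013], 0]]}}

```text
time_s: 16.45
tcp_pos: [0.5696, -0.1241, 0.0847]
ee_rot: [[0.072, -0.997, -0.009], [-0.997, -0.072, 0.001], [-0.001, 0.009, -1.0]]
wrist_force: [-1.2, -0.2, -0.9]
gripper_width: 0.006
gripper_force: 0.0
```

Call:
{"name": "apply_moves", "arguments": {"moves": [[[0, 0, 0.002], 0], [[0, 0, 0], 0], [[0, 0, 0], 0]]}}

```text
time_s: 16.7
tcp_pos: [0.5737, -0.1218, 0.0873]
ee_rot: [[0.075, -0.997, -0.0], [-0.997, -0.075, -0.0], [0.0, 0.0, -1.0]]
wrist_force: [-1.3, 0.6, 0.2]
gripper_width: 0.006
gripper_force: 0.0
```

Call:
{"name": "apply_moves", "arguments": {"moves": [[[0, 0, 0.001], 0], [[0, 0, 0.001], 0], [[0, 0, 0], 0]]}}

```text
time_s: 16.95
tcp_pos: [0.574, -0.1212, 0.0858]
ee_rot: [[0.076, -0.997, 0.001], [-0.997, -0.076, 0.0], [-0.0, -0.001, -1.0]]
wrist_force: [-0.3, -0.0, 0.7]
gripper_width: 0.001
gripper_force: 0.0
```

Call:
{"name": "apply_moves", "arguments": {"moves": [[[0, 0, 0.001], 0], [[0, 0, 0], 0]]}}

```text
time_s: 17.12
tcp_pos: [0.5737, -0.1214, 0.0843]
ee_rot: [[0.076, -0.997, 0.0], [-0.997, -0.076, 0.0], [-0.0, -0.0, -1.0]]
wrist_force: [-0.4, 0.1, 0.7]
gripper_width: 0.006
gripper_force: 0.0
```

Call:
{"name": "apply_moves", "arguments": {"moves": [[[0, 0, 0.001], 0], [[0, 0, 0], 0]]}}

```text
time_s: 17.28
tcp_pos: [0.5736, -0.1217, 0.0829]
ee_rot: [[0.075, -0.997, -0.0], [-0.997, -0.075, 0.0], [-0.0, 0.0, -1.0]]
wrist_force: [0.2, -0.3, 0.3]
gripper_width: -0.001
gripper_force: 0.0
```

Call:
{"name": "apply_moves", "arguments": {"moves": [[[0, -0.002, 0.001], 0], [[0, 0, 0], 0]]}}

```text
time_s: 17.45
tcp_pos: [0.576, -0.1217, 0.0819]
ee_rot: [[0.075, -0.997, 0.0], [-0.997, -0.075, -0.0], [0.0, -0.0, -1.0]]
wrist_force: [-0.7, 0.5, -0.7]
gripper_width: 0.006
gripper_force: 0.0
```

Call:
{"name": "apply_moves", "arguments": {"moves": [[[0, 0, 0.001], 0], [[0, 0, 0], 0]]}}

```text
time_s: 17.62
tcp_pos: [0.5755, -0.1217, 0.0808]
ee_rot: [[0.075, -0.997, -0.0], [-0.997, -0.075, 0.0], [-0.0, 0.0, -1.0]]
wrist_force: [-1.3, -0.2, 0.4]
gripper_width: 0.001
gripper_force: 0.0
```

Call:
{"name": "apply_moves", "arguments": {"moves": [[[0, 0, 0.001], 0], [[0, 0, 0], 0]]}}

```text
time_s: 17.78
tcp_pos: [0.5755, -0.1217, 0.0798]
ee_rot: [[0.075, -0.997, -0.0], [-0.997, -0.075, 0.0], [-0.0, 0.0, -1.0]]
wrist_force: [-0.6, 1.2, -0.1]
gripper_width: 0.004
gripper_force: 0.0
```

Call:
{"name": "apply_moves", "arguments": {"moves": [[[0, 0, 0.001], 0], [[0, 0, 0], 0]]}}

```text
time_s: 17.95
tcp_pos: [0.5756, -0.1217, 0.0788]
ee_rot: [[0.075, -0.997, -0.0], [-0.997, -0.075, 0.0], [-0.0, 0.0, -1.0]]
wrist_force: [0.5, -0.3, 0.1]
gripper_width: 0.004
gripper_force: 0.0
```

Call:
{"name": "apply_moves", "arguments": {"moves": [[[0, 0, 0.001], 0], [[0, 0, 0], 0]]}}

```text
time_s: 18.12
tcp_pos: [0.5757, -0.1217, 0.0781]
ee_rot: [[0.076, -0.997, 0.0], [-0.997, -0.076, -0.0], [0.0, -0.0, -1.0]]
wrist_force: [-0.5, -0.4, 1.7]
gripper_width: 0.004
gripper_force: 0.7
```

Call:
{"name": "apply_moves", "arguments": {"moves": [[[0, 0, 0.001], 0], [[0, 0, 0], 0]]}}

```text
time_s: 18.28
tcp_pos: [0.5758, -0.1217, 0.0775]
ee_rot: [[0.076, -0.997, 0.0], [-0.997, -0.076, -0.0], [0.0, -0.0, -1.0]]
wrist_force: [-1.0, 0.2, 3.5]
gripper_width: 0.006
gripper_force: 2.0
```

Call:
{"name": "apply_moves", "arguments": {"moves": [[[0, 0, 0.001], 0], [[0, 0, 0], 0], [[0, -0.003, 0], 0], [[0, -0.003, 0], 0], [[0, 0, 0], 0]]}}

```text
time_s: 18.7
tcp_pos: [0.5818, -0.1213, 0.0772]
ee_rot: [[0.076, -0.997, 0.0], [-0.997, -0.076, -0.001], [0.001, -0.0, -1.0]]
wrist_force: [-2.7, 0.2, 8.5]
gripper_width: 0.004
gripper_force: 4.1
```

Call:
{"name": "apply_moves", "arguments": {"moves": [[[0, -0.003, 0], 0], [[0, -0.003, 0], 0], [[0, -0.003, 0], 0], [[0, -0.003, 0], 0], [[0, 0, 0], 0]]}}

```text
time_s: 19.12
tcp_pos: [0.5943, -0.1203, 0.0772]
ee_rot: [[0.076, -0.997, 0.001], [-0.997, -0.076, -0.0], [0.0, -0.001, -1.0]]
wrist_force: [-1.3, 0.7, 6.6]
gripper_width: 0.003
gripper_force: 3.6
```

Call:
{"name": "apply_moves", "arguments": {"moves": [[[0, -0.003, 0], 0], [[0, -0.0027, 0], 0], [[0, 0, 0], 0]]}}

```text
time_s: 19.37
tcp_pos: [0.5998, -0.1199, 0.0768]
ee_rot: [[0.076, -0.997, 0.001], [-0.997, -0.076, -0.0], [0.0, -0.001, -1.0]]
wrist_force: [-0.5, 0.3, 5.5]
gripper_width: 0.007
gripper_force: 2.5
```

Call:
{"name": "apply_moves", "arguments": {"moves": [[[0, 0, -0.01], 0], [[-0.015, 0, -0.03], 0], [[-0.03, 0.003, -0.025], 0], [[-0.035, 0.004, -0.02], 0], [[-0.03, 0, -0.02], 0]]}}

```text
time_s: 19.78
tcp_pos: [0.5832, -0.0096, 0.1825]
ee_rot: [[0.074, -0.997, 0.0], [-0.997, -0.074, 0.001], [-0.001, -0.0, -1.0]]
wrist_force: [0.4, -0.7, 0.0]
gripper_width: 0.005
gripper_force: 0.0
```

```bash
python3 - <<'E'
from h import *
p=report()
E
```

```text
[ 0.5861 -0.0053  0.1873] [0.1 2.4 3.2] 19.8333
1 ticks [ 8.0271e+01  2.0000e-03 -1.3500e-02] [(0.395, 221.0, 56.0), (0.385, 221.0, 57.0), (0.38, 220.0, 57.0)]
2 ticks [ 8.56877e+01  2.00000e-03 -1.30000e-02] [(-0.39, 211.0, 51.0), (-0.38, 210.0, 51.0), (-0.37, 209.0, 52.0)]
3 ticks [ 1.072809e+02  2.000000e-03 -1.400000e-02] [(0.0, 236.0, 52.0), (0.005, 235.0, 52.0), (0.005, 234.0, 53.0)]
```

All three wheels are set (0.385, −0.38, 0.005). Now the bolt: come down beside the tab's left face.

Call:
{"name": "apply_moves", "arguments": {"moves": [[[0.008, 0.022, 0.01], 0], [[0.008, 0.022, 0.015], 0], [[0.008, 0.022, 0.02], 0], [[0.008, 0.018, 0.02], 0], [[0, 0, 0.01], 0]]}}

```text
time_s: 20.25
tcp_pos: [0.4973, -0.0503, 0.104]
ee_rot: [[0.073, -0.997, -0.006], [-0.997, -0.073, 0.0], [-0.001, 0.006, -1.0]]
wrist_force: [0.2, 0.3, 0.4]
gripper_width: 0.006
gripper_force: 0.0
```

Call:
{"name": "apply_moves", "arguments": {"moves": [[[0, 0, 0], 0], [[0, 0, 0], 0], [[0, 0, 0], 0]]}}

```text
time_s: 20.5
tcp_pos: [0.5041, -0.0487, 0.107]
ee_rot: [[0.076, -0.997, 0.002], [-0.997, -0.076, 0.0], [0.0, -0.002, -1.0]]
wrist_force: [0.3, 0.4, 0.3]
gripper_width: 0.002
gripper_force: 0.0
```

```bash
python3 - <<'E'
from h import *
p=imaging.capture("wrist"); s=r.sense(); print(s['tcp_pos'],s['wrist_force'])
for c in("wrist","top"):
    p=imaging.capture(c)
    for q in models.place_of(p,"tab")[:2]: print(c,q["confidence"],at_z(p,np.array(q["at"])*[512,384],.0945))
p=imaging.capture("wrist")
cv2.imwrite("pics/w7.png",cv2.resize(p["frame"],(800,600),interpolation=cv2.INTER_CUBIC))
E
```

```text
[ 0.50415463 -0.04863666  0.10710062] [ 0.35907289 -0.48657269 -0.71260927]
wrist 0.94 [ 0.50455943 -0.06838     0.0945    ]
top 0.52 [0.59489399 0.27639164 0.0945    ]
top 0.42 [ 0.50024898 -0.06658204  0.0945    ]
```

View pics/w7.png

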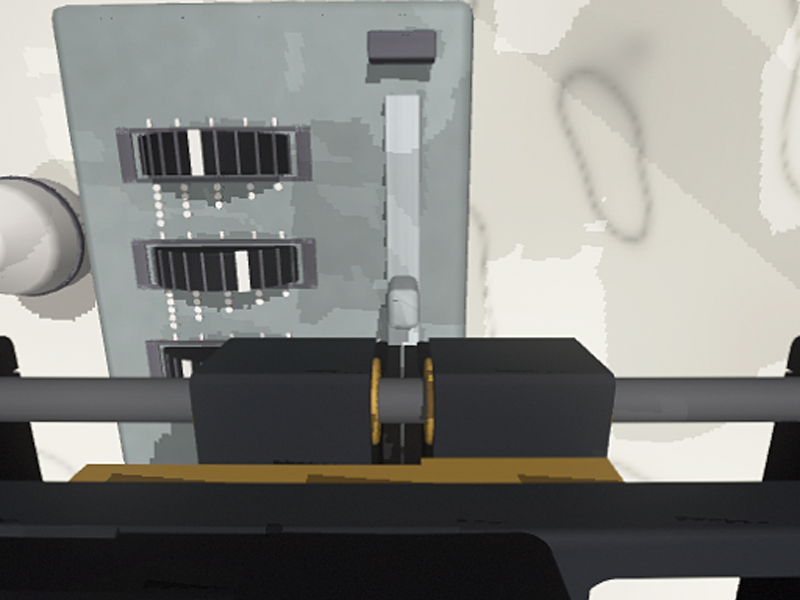

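The tab shows at (403,305), straight ahead of the fingers. I'll back off 5 mm, descend beside it and push.

Call:
{"name": "apply_moves", "arguments": {"moves": [[[-0.005, 0, 0], 0], [[0, 0, 0.012], 0], [[0, 0, 0.01], 0], [[0, 0, 0.006], 0], [[0, 0, 0], 0]]}}

```text
time_s: 21.22
tcp_pos: [0.5014, -0.0439, 0.0768]
ee_rot: [[0.075, -0.997, -0.003], [-0.997, -0.075, -0.0], [0.0, 0.003, -1.0]]
wrist_force: [0.1, 0.0, 0.4]
gripper_width: 0.008
gripper_force: 0.0
```

Call:
{"name": "apply_moves", "arguments": {"moves": [[[0, 0, 0.003], 0], [[0, 0, 0.003], 0], [[0, 0, 0], 0], [[0, 0, 0], 0]]}}

```text
time_s: 21.55
tcp_pos: [0.5024, -0.0439, 0.0722]
ee_rot: [[0.075, -0.997, 0.0], [-0.997, -0.075, -0.0], [0.0, -0.0, -1.0]]
wrist_force: [-0.5, -0.2, -0.1]
gripper_width: 0.007
gripper_force: 0.0
```

Call:
{"name": "apply_moves", "arguments": {"moves": [[[0.003, 0, 0], 0], [[0.003, 0, 0], 0], [[0.002, 0, 0], 0], [[0.002, 0, 0], 0], [[0, 0, 0], 0]]}}

```text
time_s: 21.97
tcp_pos: [0.5033, -0.0541, 0.0723]
ee_rot: [[0.075, -0.997, 0.001], [-0.997, -0.075, 0.0], [-0.0, -0.001, -1.0]]
wrist_force: [-0.1, 1.2, 1.0]
gripper_width: 0.006
gripper_force: 0.9
```

Call:
{"name": "apply_moves", "arguments": {"moves": [[[0.002, 0, 0], 0], [[0.002, 0, 0], 0], [[0, 0, 0], 0]]}}

```text
time_s: 22.22
tcp_pos: [0.5037, -0.0581, 0.0722]
ee_rot: [[0.075, -0.997, 0.001], [-0.997, -0.075, -0.0], [0.0, -0.001, -1.0]]
wrist_force: [0.7, 2.5, 1.5]
gripper_width: 0.005
gripper_force: 0.9
```

Call:
{"name": "apply_moves", "arguments": {"moves": [[[0.002, 0, 0], 0], [[0.002, 0, 0], 0], [[0.002, 0, 0], 0], [[0.002, 0, 0], 0], [[0, 0, 0], 0]]}}

```text
time_s: 22.63
tcp_pos: [0.5042, -0.0663, 0.0721]
ee_rot: [[0.075, -0.997, 0.0], [-0.997, -0.075, -0.0], [0.0, -0.0, -1.0]]
wrist_force: [1.2, 1.7, 0.9]
gripper_width: 0.001
gripper_force: 0.7
```

Call:
{"name": "apply_moves", "arguments": {"moves": [[[0.002, 0, 0], 0], [[0.002, 0, 0], 0], [[0.001, 0, 0], 0], [[0, 0, 0], 0]]}}

```text
time_s: 22.97
tcp_pos: [0.5045, -0.0709, 0.072]
ee_rot: [[0.075, -0.997, 0.0], [-0.997, -0.075, 0.0], [-0.0, -0.0, -1.0]]
wrist_force: [1.0, 3.9, 0.7]
gripper_width: 0.006
gripper_force: 1.7
```

Call:
{"name": "apply_moves", "arguments": {"moves": [[[0.001, 0, 0], 0], [[0.001, 0, 0], 0], [[0, 0, 0], 0]]}}

```text
time_s: 23.22
tcp_pos: [0.5046, -0.0712, 0.072]
ee_rot: [[0.075, -0.997, 0.001], [-0.997, -0.075, 0.002], [-0.002, -0.001, -1.0]]
wrist_force: [-1.2, 11.6, 2.4]
gripper_width: 0.005
gripper_force: 5.9
```

Call:
{"name": "apply_moves", "arguments": {"moves": [[[-0.004, 0, 0], 0], [[-0.006, 0, 0], 0], [[0, 0, -0.02], 0], [[0, 0, -0.03], 0], [[-0.02, 0, -0.03], 0]]}}

```text
time_s: 23.63
tcp_pos: [0.5006, -0.0449, 0.1516]
ee_rot: [[0.072, -0.997, -0.005], [-0.997, -0.072, -0.002], [0.002, 0.005, -1.0]]
wrist_force: [1.6, 0.6, 0.3]
gripper_width: 0.006
gripper_force: 0.0
```

Call:
{"name": "apply_moves", "arguments": {"moves": [[[-0.03, -0.02, -0.02], 0], [[-0.03, -0.02, -0.02], 0], [[0, 0, 0], 0], [[0, 0, 0], 0]]}}

```text
time_s: 23.97
tcp_pos: [0.5381, 0.021, 0.1926]
ee_rot: [[0.077, -0.997, 0.001], [-0.997, -0.077, -0.0], [0.0, -0.001, -1.0]]
wrist_force: [-0.8, -1.2, -0.3]
gripper_width: 0.006
gripper_force: 0.0
```

```bash
python3 - <<'E'
from h import *
p=report()
for q in models.place_of(p,"tab")[:2]: w=at_z(p,np.array(q["at"])*[512,384],.0945); print("tab",q["confidence"],w, "open target",case2w(Q,[-.054,-.012,.0945]))
t=imaging.capture("top")
for n in("salt","timer","mill"):
    for q in models.place_of(t,n)[:1]: print(n,at_z(t,np.array(q["at"])*[512,384],0))
E
```

```text
[0.5367 0.02   0.1914] [-0.8 -0.2 -0.5] 24.0167
1 ticks [ 9.21208e+01  2.00000e-03 -1.35000e-02] [(0.435, 220.0, 54.0), (0.395, 219.0, 55.0), (0.36, 218.0, 56.0)]
2 ticks [ 1.042188e+02  2.000000e-03 -1.400000e-02] [(-0.365, 225.0, 50.0), (-0.38, 225.0, 50.0), (-0.395, 224.0, 51.0)]
3 ticks [ 6.04078e+01  2.00000e-03 -1.45000e-02] [(0.025, 229.0, 45.0), (0.0, 228.0, 44.0), (-0.025, 227.0, 48.0)]
tab 0.97 [ 0.50564841 -0.09060073  0.0945    ] open target [[ 0.50663168 -0.09077701  0.0945    ]]
salt [0.57303103 0.09252929 0.        ]
timer [ 0.42620104 -0.32316528  0.        ]
mill [0.6214084  0.29806394 0.        ]
```

```bash
python3 -c "
from station import r
print(r.finish_job())"
```

```text
the job is handed in; nothing more can be done
None
```

The job is handed in, and no verdict came back: the wheels read about +0.39, −0.38 and 0.00 rad (code 4-2-3), the tab moved 22 mm to its stop (fully open), the hand is clear, and no force I read passed about 12 N. My last check that the timer stayed put failed, though the arm never went near it.

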